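Put the spare battery packs away in the push-latch drawer

ROBOT

A 6-joint arm with a two-finger parallel gripper is mounted at the origin on the work surface. World frame = base frame: x ahead of the robot, y to its left, z up, the work surface at z = 0. Lengths are in mm, angles in rad, forces in N, time in s.
With the tool pointing down it reaches from about 325 to 750 mm from the base axis. Payload 7.6 kg.
Tool frame: the origin (TCP) lies midway between the tips of the shut fingers; the grasp point (between the pads) lies 19 mm behind it; z points along the fingers, y is the direction in which the jaws open and shut (so a half turn about z gives the same grasp; the last joint's range is limited). The gripper opens to 85 mm and grips with 20 to 120 N. Pads are 22 mm wide; open, the fingers measure 114 mm over their backs; the gripper's body (76 mm by 85 mm) begins 54 mm behind the grasp point. The pads swing forward as they close: fully open they stand 13 mm farther back than shut.
Start: joints at [-1.283, 0.052, 1.401, -0, 1.689, -0.07], TCP at [183.888, -491.763, 231.323] pointing down, gripper open.
Joint ranges: [-2.9, 2.9], [-0.91, 2.17], [0.12, 2.37], [-1.06, 4.2], [0.26, 2.73], [-2.93, 2.93]. Speed limits (rad/s): [2.57, 2.57, 3.01, 3.14, 3.14, 3.14].

INTERFACE

Orientations are given as [roll, pitch, yaw] about the fixed x, y, z axes, in that order (R = Rz(yaw) Ry(pitch) Rx(roll)).
In Python, from plant import read_state, vision, r gives the robot as it stands.
- The arm moves only by the tool step_arm, never from a script. Its argument "commands" is a list of rows, each an object of numbers: "tx", "ty", "tz": the shift along the tool's x, y, z in m; "roll": the turn about the tool's z in rad; "jaw": the opening in per cent of the stroke, from 0 (shut) to 100 (fully open). In form: [{"tx": .., "ty": .., "tz": .., "roll": .., "jaw": ..}, ...]. A call has 1 to 20 rows; each row is the pose to reach, as a shift and turn from the pose measured when the call began, along the tool's axes at that moment; what a row does not reach only later rows make up. A row lasts 1/10 s, in which the tool goes at most 50 mm and 8.59 degrees, less where a joint would pass 70% of its speed; a pose out of reach is approached as far as the arm can. A call with a gripper value outside its range is refused whole. The fingers move at their own pace and stop on an object; "newtons" is the grip in N (left out, the last holds). Time passes only in rows, so rows that repeat a pose let the fingers close. It gives the time, the measured TCP pose, the force and the opening at its end, in the units of the state.
- read_state(): the state, without advancing time (a new reading comes with each control period).
- vision.camera(name): name is "side" or "top"; returns the picture (480x640x3 uint8, red, green, blue); there is no depth.
- vision.get_calibration(name): a dict with "intrinsics" (3x3 intrinsics, pixels), "R" (3x3) and "t" (3): a world point X has camera coordinates R X + t. Camera axes: x right, y down, z forward; pixel columns grow to the right and rows downward; lengths in mm; the calibration is good to about 2 mm. A picture is of the moment at which its call begins. get_calibration takes no time and is no camera call.
- r.close_job(): hands the job in, once; it reports no verdict.
The state is a dict: "clock": time; "joint_pos": joint angles; "dq": joint speeds; "effort": joint torques, N m; "tool_pos": TCP position; "ee_rot": TCP orientation; "force": force on the tool from outside, world axes, zero at the start; "moment": the same for the moment, N m; "grip_width": opening from 0.0 (shut) to 1.0 (fully open).
Only numpy, scipy, OpenCV 4.12 (cv2) and the standard library are available. Lean on these libraries where they do the work, as an engineer would, in place of code of your own. Each camera call takes 0.05 s, during which the arm holds its last target. There are 200 camera calls.

TASK

The charged battery packs on the table belong in the white unit's push-latch drawer: press its front in until it springs out, then pull it out to its stop and set every blue pack upright in the left, blue-lined bay and every orange pack upright in the right, orange-lined bay. Then push the drawer gently shut, without slamming it, until it latches and stays shut. Leave the other things on the table where they are.

Things in the scene. Friction and masses are not known exactly. Their poses are not given: they have to be found in the camera images.
- drawer_box (a joint): how far the drawer is out (m): 0 to 0.002 shut and latched, 0.055 sprung out, 0.150 at its stop, negative pressed in. Latched, it cannot be pulled. Press it in to the hard stop, about -0.012 (7 to 9 N; under 10 mm does nothing) and back off: it springs out to 0.055 and stays. Pushed home to a like stop at -0.011 (8 to 10 N) and let go, it returns to 0, latched; else it springs out again
- unit_front (a point): top front edge, mid width, of the fixed white drawer unit: 300 mm wide (y), 240 deep, 112 high. Axes: x into the unit, away from the robot, y to its left, z up. The drawer slides out along -x (about 1 N of friction). A black router stands on top, 125 mm or more behind this edge, with aerials up to 220 mm above the table
- drawer_face (a point): centre line of the outer face of the drawer's grey front panel, 75 mm above the table; moves with the drawer, axes as unit_front. The panel is 266 mm wide, 78 high (16 to 94 mm above the table), 24 thick, without handle, and stands 26 mm proud of the unit when shut; blue patch on its left half, orange on its right
- drawer_rim (a point): middle of the panel's top edge, 94 mm above the table and 12 mm behind its outer face; moves with the drawer. With the drawer sprung out the panel can be pinched here front to back from above: 24 mm thick, about 55 mm free between its back and the unit, drawer floor 66 mm below
- left_bay (a point): point on the floor of the drawer's left (+y) bay, lined blue, 28 mm above the table; moves with the drawer, axes as unit_front. The bay reaches 67 mm in front (-x) of it, 119 mm behind and 60 mm to either side; side walls and divider are 32 mm high. At the stop the unit's front edge is 85 mm behind this point. The unit leaves 70 mm of height: packs cannot be stacked
- right_bay (a point): the same point of the drawer's right (-y) bay, lined orange
- pack_blue_a: blue battery pack (absent in some starts): blue body 84 (x) x 48 (y) x 36 mm high with a black band, and on top a black rail head 60 (x) x 32 (y) x 18 mm high, 54 mm in all, about 0.3 kg. Origin: centre of the underside; z up when upright. It can be gripped across the head (32 mm, along its y), which stands clear of the bay walls and of a neighbour's body
- pack_blue_b: blue battery pack (absent in some starts): blue body 84 (x) x 48 (y) x 36 mm high with a black band, and on top a black rail head 60 (x) x 32 (y) x 18 mm high, 54 mm in all, about 0.3 kg. Origin: centre of the underside; z up when upright. It can be gripped across the head (32 mm, along its y), which stands clear of the bay walls and of a neighbour's body
- pack_orange_a: orange battery pack (absent in some starts): orange body 84 (x) x 48 (y) x 36 mm high with a black band, and on top a black rail head 60 (x) x 32 (y) x 18 mm high, 54 mm in all, about 0.3 kg. Origin: centre of the underside; z up when upright. It can be gripped across the head (32 mm, along its y), which stands clear of the bay walls and of a neighbour's body
- pack_orange_b: orange battery pack (absent in some starts): orange body 84 (x) x 48 (y) x 36 mm high with a black band, and on top a black rail head 60 (x) x 32 (y) x 18 mm high, 54 mm in all, about 0.3 kg. Origin: centre of the underside; z up when upright. It can be gripped across the head (32 mm, along its y), which stands clear of the bay walls and of a neighbour's body
- tin: steel tin with a paper label, 72 mm across, 100 mm tall; a bystander. Origin: on its underside or lower edge
- tape: roll of brown tape lying flat, 96 mm across, 25 mm high; a bystander. Origin: on its underside or lower edge
- driver: red-handled screwdriver lying down; a bystander. Origin: on its underside or lower edge
- carton: small brown carton, 60 x 60 x 90 mm tall; a bystander. Origin: on its underside or lower edge
- mug: white mug, 84 mm across, 90 mm tall; a bystander. Origin: on its underside or lower edge
- caddy: green open-topped plastic box, 120 x 100 x 60 mm; a bystander. Origin: on its underside or lower edge

How it is judged (in metres and radians):
On the way, in this order (a step that is already met when the one before it is completed fails the run):
1. the drawer front is pressed in (more than 6 mm) (value of joint drawer_box below -0.006 m), for 0.05 s.
2. the drawer has sprung out (more than 40 mm) (value of joint drawer_box above 0.04 m), for 0.2 s.
3. the drawer is pulled out to its stop (more than 140 mm) (value of joint drawer_box above 0.14 m), for 0.2 s.
4. with the drawer still out (more than 120 mm), every pack stands upright on the floor of the bay of its colour (value of joint drawer_box above 0.12 m and x of pack_blue_a in the frame of left_bay between -0.05 and 0.1 m and y of pack_blue_a in the frame of left_bay between -0.05 and 0.05 m and z of pack_blue_a in the frame of left_bay between -0.008 and 0.012 m and angle between each of pack_blue_a, pack_blue_b, pack_orange_a, pack_orange_b's own z axis and vertical below 0.2 rad and x of pack_blue_b in the frame of left_bay between -0.05 and 0.1 m and y of pack_blue_b in the frame of left_bay between -0.05 and 0.05 m and z of pack_blue_b in the frame of left_bay between -0.008 and 0.012 m and x of pack_orange_a in the frame of right_bay between -0.05 and 0.1 m and y of pack_orange_a in the frame of right_bay between -0.05 and 0.05 m and z of pack_orange_a in the frame of right_bay between -0.008 and 0.012 m and x of pack_orange_b in the frame of right_bay between -0.05 and 0.1 m and y of pack_orange_b in the frame of right_bay between -0.05 and 0.05 m and z of pack_orange_b in the frame of right_bay between -0.008 and 0.012 m), for 0.3 s.
5. the drawer is shut and latched (within 6 mm of 0) (value of joint drawer_box between -0.006 and 0.006 m), for 0.5 s.
At the end, for the whole second after the job is handed in: The drawer is shut and latched (joint within 6 mm of 0) and every pack present stands at rest on the floor of its bay, blue left and orange right: origin within 50 mm either side of the bay point, 50 mm in front to 100 mm behind it, less than 12 mm above it, upright within 0.2 rad (all of step 5 and x of pack_blue_a in the frame of left_bay between -0.05 and 0.1 m and y of pack_blue_a in the frame of left_bay between -0.05 and 0.05 m and z of pack_blue_a in the frame of left_bay between -0.008 and 0.012 m and angle between each of pack_blue_a, pack_blue_b, pack_orange_a, pack_orange_b's own z axis and vertical below 0.2 rad and linear speed of each of pack_blue_a, pack_blue_b, pack_orange_a, pack_orange_b below 0.03 m/s and x of pack_blue_b in the frame of left_bay between -0.05 and 0.1 m and y of pack_blue_b in the frame of left_bay between -0.05 and 0.05 m and z of pack_blue_b in the frame of left_bay between -0.008 and 0.012 m and x of pack_orange_a in the frame of right_bay between -0.05 and 0.1 m and y of pack_orange_a in the frame of right_bay between -0.05 and 0.05 m and z of pack_orange_a in the frame of right_bay between -0.008 and 0.012 m and x of pack_orange_b in the frame of right_bay between -0.05 and 0.1 m and y of pack_orange_b in the frame of right_bay between -0.05 and 0.05 m and z of pack_orange_b in the frame of right_bay between -0.008 and 0.012 m); the robot touches nothing.
It fails at once if a bystander is moved more than 60 mm (distance of any of tin, tape, driver, carton, mug, caddy from where it was at the start of the episode above 0.06 m).
It fails at once if the drawer is slammed (moves inward faster than 0.4 m/s) (velocity of joint drawer_box below -0.4 m/s).
Of pack_blue_a, pack_blue_b, pack_orange_a, pack_orange_b only 3 to 4 are there at a start; the rules pass over those that are not, and their reading is None.
At some moment in a run one of pack_blue_a, pack_blue_b, pack_orange_a, pack_orange_b may be knocked a few centimetres aside while the robot is not near it.
It also fails if it takes over 210 s, if anything falls off the work surface, if the arm or the gripper's body presses on something with over 40 N, if the wrist force passes 120 N, or if a joint passes its speed limit or range.

## Working session

There is one attempt and no reset: what is moved stays moved. The work goes in short steps, Python scripts to look and compute and a tool call to move; the robot and the scene stay as the last step left them, time stands still between calls to the robot, and variables do not carry over. Pictures are saved under pics/ and viewed, about 12 in all and at most 16, crops included, and the job is handed in when it is done.

Besides the shell and the picture viewer there is one more tool, called by a JSON object that holds its "op" and its "data", one argument or row to a line. step_arm: Moves the arm, as the interface text tells. Its arguments: {"type":"object","properties":{"commands":{"type":"array"},"newtons":{"type":"number"}},"required":["commands"]}

```bash
mkdir -p pics; ls; cat > h.py <<'E'
import numpy as np, cv2
from plant import read_state, vision, r
def snap(cam,name):
    im=vision.camera(cam); cv2.imwrite(f'pics/{name}.png',im[:,:,::-1]); return im
def ray(cam,px,z):
    "world point on plane z through pixel"
    c=vision.get_calibration(cam);K=np.array(c['intrinsics']);R=np.array(c['R']);t=np.array(c['t'])
    d=R.T@np.linalg.solve(K,[px[0],px[1],1.]);o=-R.T@t
    return o+d*(z-o[2])/d[2]
def proj(cam,X):
    c=vision.get_calibration(cam);p=np.array(c['intrinsics'])@(np.array(c['R'])@np.array(X,float)+np.array(c['t']))
    return p[:2]/p[2]
E
python3 - <<'E'
from h import *
snap('top','top0');snap('side','side0')
for c in('top','side'):
    k=vision.get_calibration(c);print(c,np.round(-np.array(k['R']).T@np.array(k['t'])),np.round(k['R'],2).tolist(),np.array(k['intrinsics']).tolist())
s=read_state();print(s)
E
```

```text
pics
top [ 397.   -6. 1539.] [[0.02, -1.0, 0.02], [-1.0, -0.02, -0.09], [0.09, -0.02, -1.0]] [[529.170098716049, 0.0, 315.6158905710886], [0.0, 529.170098716049, 238.03890081330832], [0.0, 0.0, 1.0]]
side [161. 875. 863.] [[-0.92, -0.39, -0.02], [-0.23, 0.59, -0.77], [0.31, -0.71, -0.63]] [[538.7256841098565, 0.0, 316.58491418668575], [0.0, 538.7256841098565, 226.04966771122614], [0.0, 0.0, 1.0]]
{'clock': 0.1, 'joint_pos': array([-1.28329077e+00,  5.28012570e-02,  1.40158324e+00, -3.68837348e-06,
        1.68860829e+00, -7.02810419e-02]), 'dq': array([-0.00084362, -0.00201953, -0.00180928, -0.0009461 , -0.00084709,
        0.00225665]), 'effort': array([ 4.45565929e-04, -3.82583499e+01, -3.60986495e+01, -1.08580912e-04,
        4.78177317e-03,  2.31433449e-05]), 'tool_pos': array([ 183.81273744, -491.49564618,  230.56243767]), 'ee_rot': array([-3.14019572e+00, -9.46676618e-05,  3.57786097e-01]), 'force': array([0.40478725, 0.33230325, 0.24912006]), 'moment': array([-0.001676  , -0.04092599, -0.0320577 ]), 'grip_width': 1.004232814069055}
```

View pics/top0.png

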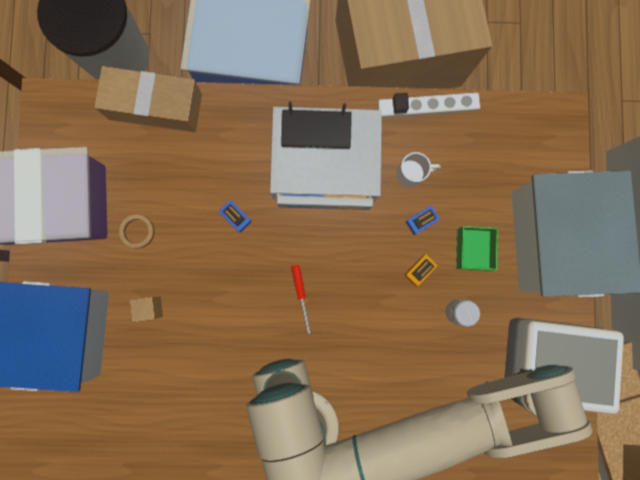

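View pics/side0.png

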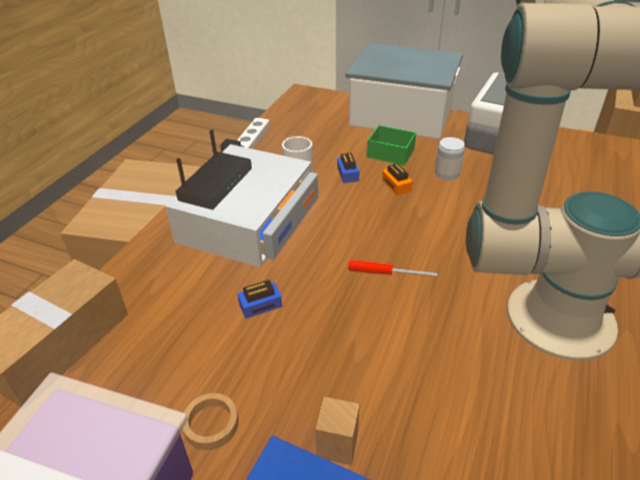

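```bash
python3 - <<'E'
from h import *
im=cv2.imread('pics/top0.png')
a=cv2.resize(im[185:305,205:285],None,fx=5,fy=5,interpolation=cv2.INTER_CUBIC)
b=cv2.resize(im[185:305,395:475],None,fx=5,fy=5,interpolation=cv2.INTER_CUBIC)
cv2.imwrite('pics/c1.png',np.hstack([a,b]))
a=cv2.resize(im[100:215,260:400],None,fx=5,fy=5,interpolation=cv2.INTER_CUBIC);cv2.imwrite('pics/c2.png',a)
hsv=cv2.cvtColor(im,cv2.COLOR_BGR2HSV)
for n,lo,hi,box in(('blueL',(100,120,60),(125,255,255),(215,195,260,240)),('blueR',(100,120,60),(125,255,255),(400,200,445,240)),('or',(12,200,150),(25,255,255),(400,250,445,290))):
    x0,y0,x1,y1=box;m=cv2.inRange(hsv[y0:y1,x0:x1],lo,hi)
    pts=cv2.findNonZero(m);(c,wh,an)=cv2.minAreaRect(pts);c=np.array(c)+[x0,y0];bp=cv2.boxPoints(((c[0],c[1]),wh,an))
    w=[ray('top',p,30)[:2] for p in bp]
    print(n,c,wh,an,np.round(ray('top',c,30)),[np.round(np.linalg.norm(w[i]-w[i-1])) for i in range(4)],np.round(w).tolist())
E
```

```text
blueL [234.25000191 215.75      ] (28.284271240234375, 14.849242210388184) 45.0 [592. 203.  30.] [np.float64(82.0), np.float64(42.0), np.float64(82.0), np.float64(42.0)] [[605.0, 247.0], [636.0, 218.0], [580.0, 159.0], [549.0, 188.0]]
blueR [422.66176605 219.60293961] (15.434871673583984, 28.640262603759766) 59.036251068115234 [ 593. -340.   30.] [np.float64(44.0), np.float64(84.0), np.float64(44.0), np.float64(84.0)] [[590.0, -293.0], [635.0, -364.0], [597.0, -387.0], [552.0, -316.0]]
or [421.25000191 269.74999809] (16.970561981201172, 28.991374969482422) 45.0 [ 449. -336.   30.] [np.float64(48.0), np.float64(84.0), np.float64(48.0), np.float64(84.0)] [[436.0, -289.0], [496.0, -348.0], [462.0, -383.0], [402.0, -324.0]]
```

View pics/c1.png

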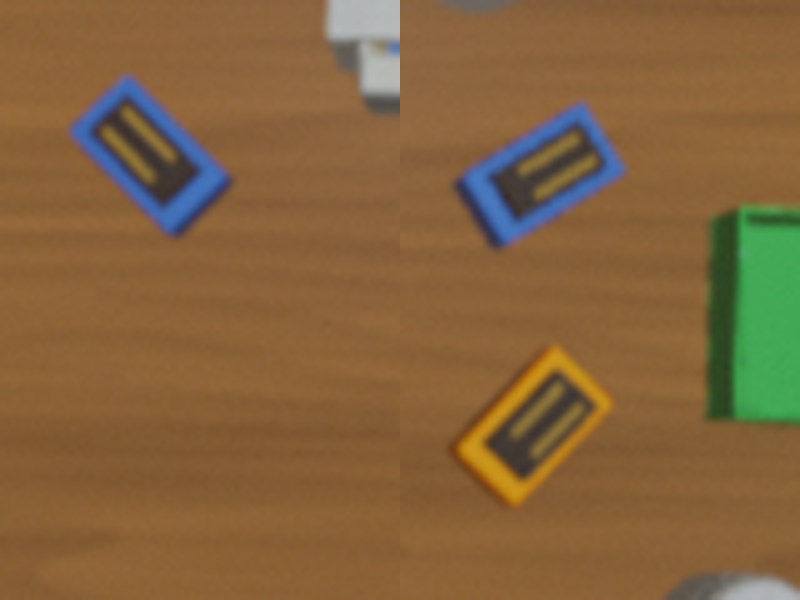

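View pics/c2.png

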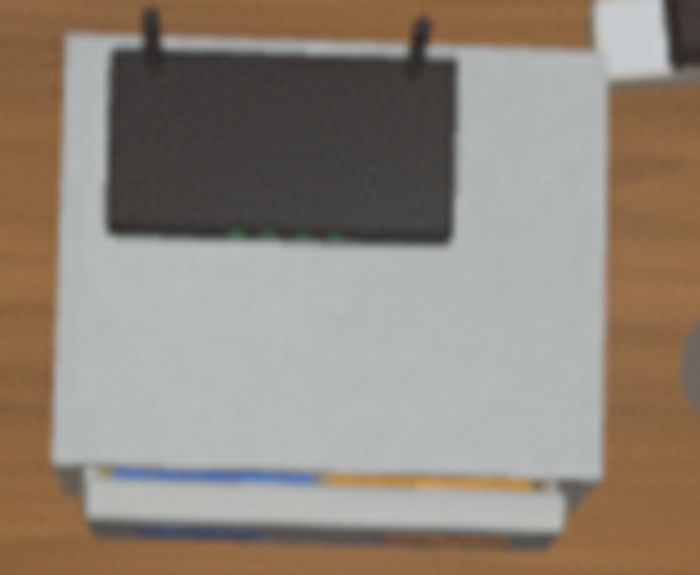

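```bash
cat >> h.py <<'E'
def rect(pts):
    "corners -> centre, long-axis angle"
    p=np.array(pts)[:,:2];c=p.mean(0);q=p-c
    u,s,v=np.linalg.svd(q);return c.round(1),np.arctan2(v[0,1],v[0,0])%np.pi
E
python3 - <<'E'
from h import *
f=lambda o,p,z:np.array([ray('top',(o[0]+a/5-.4,o[1]+b/5-.4),z) for a,b in p])
for n,o,p in(('bL',(205,185),[(70,130),(128,75),(232,182),(178,237)]),('bR',(395,185),[(57,182),(185,103),(226,170),(100,248)]),('or',(395,185),[(52,450),(156,345),(213,404),(115,506)])):
    if n!='bL': p=[(a if n=='bR' else a,b) for a,b in p]
    if n=='bR': p=[(460-400,182),(583-400,103),(626-400,170),(500-400,245)]
    w=f(o,p,36);print(n,rect(w),[round(np.linalg.norm(w[i]-w[i-1])) for i in range(4)])
w=f((260,100),[(55,465),(602,480),(605,52),(65,35)],112);print(w.round(),[round(np.linalg.norm(w[i]-w[i-1])) for i in range(4)])
w=f((260,100),[(86,518),(563,530),(86,487),(563,491)],94);print(w.round(), np.linalg.norm(w[0]-w[1]))
g=read_state();print(proj('top',g['tool_pos']))
E
```

```text
bL (array([591.6, 199.7]), np.float64(0.801373231431465)) [87, 46, 86, 44]
bR (array([ 592.7, -339.5]), np.float64(2.141864581005305)) [43, 85, 46, 85]
or (array([ 448.4, -335. ]), np.float64(2.369799518325387)) [48, 85, 46, 81]
[[ 648.   95.  112.]
 [ 646. -204.  112.]
 [ 887. -204.  112.]
 [ 888.   96.  112.]] [241, 299, 240, 300]
[[ 622.   78.   94.]
 [ 621. -185.   94.]
 [ 639.   79.   94.]
 [ 643. -185.   94.]] 263.4768059064267
[502.39980694 377.22049999]
```

{"op": "step_arm", "data": {
  "commands": [
    {"tx": 0.496,"ty": -0.282,"tz": 0.03,"roll": -1.213,"jaw": 0},
    {"tx": 0.496,"ty": -0.282,"tz": 0.03,"roll": -1.213,"jaw": 0},
    {"tx": 0.496,"ty": -0.282,"tz": 0.03,"roll": -1.213,"jaw": 0},
    {"tx": 0.496,"ty": -0.282,"tz": 0.03,"roll": -1.213,"jaw": 0},
    {"tx": 0.496,"ty": -0.282,"tz": 0.03,"roll": -1.213,"jaw": 0},
    {"tx": 0.496,"ty": -0.282,"tz": 0.03,"roll": -1.213,"jaw": 0},
    {"tx": 0.496,"ty": -0.282,"tz": 0.03,"roll": -1.213,"jaw": 0},
    {"tx": 0.496,"ty": -0.282,"tz": 0.03,"roll": -1.213,"jaw": 0},
    {"tx": 0.496,"ty": -0.282,"tz": 0.03,"roll": -1.213,"jaw": 0},
    {"tx": 0.496,"ty": -0.282,"tz": 0.03,"roll": -1.213,"jaw": 0},
    {"tx": 0.496,"ty": -0.282,"tz": 0.03,"roll": -1.213,"jaw": 0},
    {"tx": 0.496,"ty": -0.282,"tz": 0.03,"roll": -1.213,"jaw": 0},
    {"tx": 0.496,"ty": -0.282,"tz": 0.03,"roll": -1.213,"jaw": 0},
    {"tx": 0.496,"ty": -0.282,"tz": 0.03,"roll": -1.213,"jaw": 0},
    {"tx": 0.496,"ty": -0.282,"tz": 0.03,"roll": -1.213,"jaw": 0},
    {"tx": 0.496,"ty": -0.282,"tz": 0.03,"roll": -1.213,"jaw": 0}
  ]
}}

```text
clock: 1.7
tool_pos: [549.2, -54.7, 201.3]
ee_rot: [-3.141, -0.001, 1.569]
force: [0.3, -0.2, -0.0]
grip_width: -0.0
```

{"op": "step_arm", "data": {
  "commands": [
    {"tz": 0.05},
    {"tz": 0.1},
    {"tz": 0.14},
    {"tz": 0.14},
    {"tz": 0.14,"ty": 0.02},
    {"tz": 0.14,"ty": 0.04},
    {"tz": 0.14,"ty": 0.04}
  ]
}}

```text
schema error: expected keys tx, ty, tz, roll, jaw
```

```bash
python3 - <<'E'
from h import *
a=snap('top','top1');b=snap('side','side1')
cv2.imwrite('pics/m1.png',cv2.resize(np.vstack([a[260:,:],cv2.resize(b[120:330,120:520],None,fx=1.6,fy=1.6)]),None,fx=1,fy=1)[:,:,::-1])
E
```

```text
(no output)
```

View pics/m1.png

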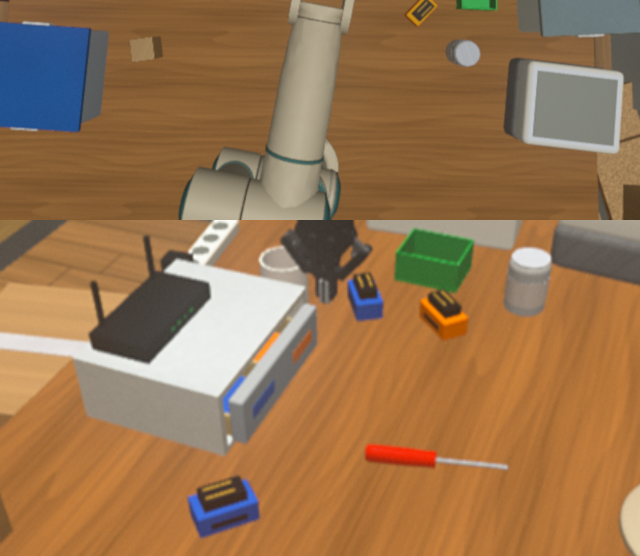

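{"op": "step_arm", "data": {
  "commands": [
    {"tx": 0,"ty": 0,"tz": 0.05,"roll": 0,"jaw": 0},
    {"tx": 0,"ty": 0,"tz": 0.1,"roll": 0,"jaw": 0},
    {"tx": 0,"ty": 0,"tz": 0.14,"roll": 0,"jaw": 0},
    {"tx": 0,"ty": 0.01,"tz": 0.14,"roll": 0,"jaw": 0},
    {"tx": 0,"ty": 0.02,"tz": 0.14,"roll": 0,"jaw": 0},
    {"tx": 0,"ty": 0.03,"tz": 0.14,"roll": 0,"jaw": 0},
    {"tx": 0,"ty": 0.04,"tz": 0.14,"roll": 0,"jaw": 0},
    {"tx": 0,"ty": 0.04,"tz": 0.14,"roll": 0,"jaw": 0}
  ]
}}

```text
clock: 2.6
tool_pos: [589.9, -54.9, 61.5]
ee_rot: [3.141, -0.001, 1.569]
force: [-0.2, 0.4, 0.2]
grip_width: 0.0
```

{"op": "step_arm", "data": {
  "commands": [
    {"tx": 0,"ty": 0.004,"tz": 0,"roll": 0,"jaw": 0},
    {"tx": 0,"ty": 0.008,"tz": 0,"roll": 0,"jaw": 0},
    {"tx": 0,"ty": 0.012,"tz": 0,"roll": 0,"jaw": 0},
    {"tx": 0,"ty": 0.016,"tz": 0,"roll": 0,"jaw": 0},
    {"tx": 0,"ty": 0.016,"tz": 0,"roll": 0,"jaw": 0}
  ]
}}

```text
clock: 3.1
tool_pos: [606.3, -54.9, 61.5]
ee_rot: [3.141, -0.001, 1.569]
force: [0.2, -0.2, 0.6]
grip_width: -0.003
```

{"op": "step_arm", "data": {
  "commands": [
    {"tx": 0,"ty": 0.003,"tz": 0,"roll": 0,"jaw": 0},
    {"tx": 0,"ty": 0.006,"tz": 0,"roll": 0,"jaw": 0},
    {"tx": 0,"ty": 0.009,"tz": 0,"roll": 0,"jaw": 0},
    {"tx": 0,"ty": 0.009,"tz": 0,"roll": 0,"jaw": 0}
  ]
}}

```text
clock: 3.5
tool_pos: [614.8, -54.9, 61.4]
ee_rot: [-3.141, -0.001, 1.569]
force: [-4.8, -1.2, 2.6]
grip_width: -0.002
```

{"op": "step_arm", "data": {
  "commands": [
    {"tx": 0,"ty": 0.002,"tz": 0,"roll": 0,"jaw": 0},
    {"tx": 0,"ty": 0.004,"tz": 0,"roll": 0,"jaw": 0},
    {"tx": 0,"ty": 0.004,"tz": 0,"roll": 0,"jaw": 0}
  ]
}}

```text
clock: 3.8
tool_pos: [615.3, -54.9, 61.3]
ee_rot: [-3.13, -0.002, 1.568]
force: [-26.8, 0.9, 11.8]
grip_width: -0.002
```

{"op": "step_arm", "data": {
  "commands": [
    {"tx": 0,"ty": 0,"tz": 0,"roll": 0,"jaw": 0},
    {"tx": 0,"ty": -0.04,"tz": 0,"roll": 0,"jaw": 0},
    {"tx": 0,"ty": -0.09,"tz": 0,"roll": 0,"jaw": 0},
    {"tx": 0,"ty": -0.12,"tz": 0,"roll": 0,"jaw": 0},
    {"tx": 0,"ty": -0.12,"tz": 0,"roll": 0,"jaw": 0},
    {"tx": 0,"ty": -0.12,"tz": -0.05,"roll": 0,"jaw": 0},
    {"tx": 0,"ty": -0.12,"tz": -0.1,"roll": 0,"jaw": 0},
    {"tx": 0,"ty": -0.12,"tz": -0.12,"roll": 0,"jaw": 0},
    {"tx": 0,"ty": -0.12,"tz": -0.12,"roll": 0,"jaw": 60}
  ]
}}

```text
clock: 4.7
tool_pos: [499.3, -55.2, 187.3]
ee_rot: [-3.14, 0.0, 1.569]
force: [-0.2, -0.6, -0.6]
grip_width: 0.149
```

```bash
python3 - <<'E'
from h import *
b=snap('side','side2')
cv2.imwrite('pics/m2.png',cv2.resize(b[120:330,140:440],None,fx=2.6,fy=2.6,interpolation=cv2.INTER_CUBIC)[:,:,::-1])
for d in (0,55,150): print(d,[((proj('side',(633-d,-54+s*133,94))-[140,120])*2.6).round() for s in(1,-1)])
E
```

```text
0 [array([330., 296.]), array([452., 135.])]
55 [array([388., 311.]), array([504., 146.])]
150 [array([493., 339.]), array([596., 167.])]
```

View pics/m2.png

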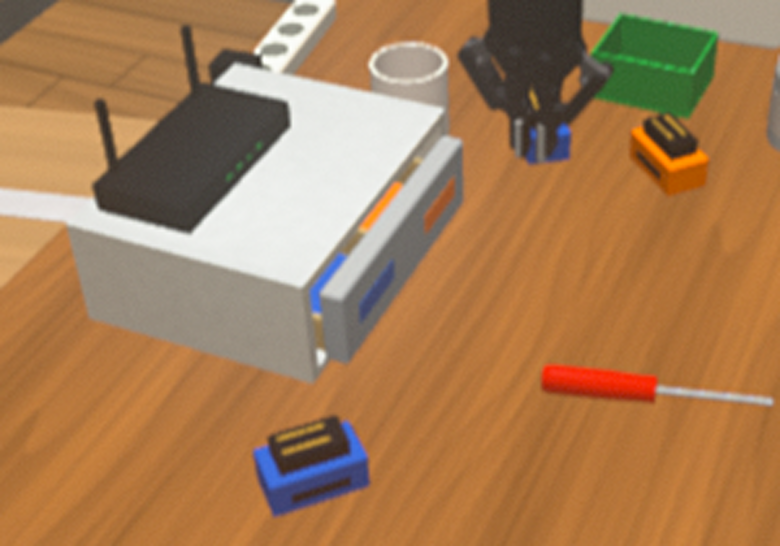

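{"op": "step_arm", "data": {
  "commands": [
    {"tx": 0,"ty": 0,"tz": 0,"roll": 1.569,"jaw": 0},
    {"tx": 0,"ty": 0,"tz": 0,"roll": 1.569,"jaw": 0},
    {"tx": 0,"ty": 0,"tz": 0,"roll": 1.569,"jaw": 0},
    {"tx": 0,"ty": 0,"tz": 0,"roll": 1.569,"jaw": 0},
    {"tx": 0,"ty": 0,"tz": 0,"roll": 1.569,"jaw": 0},
    {"tx": 0,"ty": 0,"tz": 0,"roll": 1.569,"jaw": 0},
    {"tx": 0,"ty": 0,"tz": 0,"roll": 1.569,"jaw": 0},
    {"tx": 0,"ty": 0,"tz": 0,"roll": 1.569,"jaw": 0},
    {"tx": 0,"ty": 0,"tz": 0.05,"roll": 1.569,"jaw": 0},
    {"tx": 0,"ty": 0.03,"tz": 0.1,"roll": 1.569,"jaw": 0},
    {"tx": 0,"ty": 0.06,"tz": 0.117,"roll": 1.569,"jaw": 0},
    {"tx": 0,"ty": 0.09,"tz": 0.117,"roll": 1.569,"jaw": 0},
    {"tx": 0,"ty": 0.1,"tz": 0.117,"roll": 1.569,"jaw": 0},
    {"tx": 0,"ty": 0.1,"tz": 0.117,"roll": 1.569,"jaw": 0}
  ]
}}

```text
clock: 6.15
tool_pos: [597.3, -54.8, 63.8]
ee_rot: [-3.14, 0.01, -0.0]
force: [-0.5, -0.6, -0.5]
grip_width: -0.002
```

{"op": "step_arm", "data": {
  "commands": [
    {"tx": 0.004,"ty": 0,"tz": 0,"roll": 0,"jaw": 0},
    {"tx": 0.008,"ty": 0,"tz": 0,"roll": 0,"jaw": 0},
    {"tx": 0.012,"ty": 0,"tz": 0,"roll": 0,"jaw": 0},
    {"tx": 0.012,"ty": 0,"tz": 0,"roll": 0,"jaw": 0}
  ]
}}

```text
clock: 6.55
tool_pos: [609.5, -54.9, 63.9]
ee_rot: [-3.14, 0.01, -0.0]
force: [0.2, -0.2, -1.0]
grip_width: 0.002
```

{"op": "step_arm", "data": {
  "commands": [
    {"tx": 0.003,"ty": 0,"tz": 0,"roll": 0,"jaw": 0},
    {"tx": 0.006,"ty": 0,"tz": 0,"roll": 0,"jaw": 0},
    {"tx": 0.006,"ty": 0,"tz": 0,"roll": 0,"jaw": 0}
  ]
}}

```text
clock: 6.85
tool_pos: [615.0, -54.9, 63.9]
ee_rot: [-3.14, 0.011, -0.0]
force: [-4.5, 1.2, 2.1]
grip_width: -0.001
```

{"op": "step_arm", "data": {
  "commands": [
    {"tx": 0.002,"ty": 0,"tz": 0,"roll": 0,"jaw": 0},
    {"tx": 0.004,"ty": 0,"tz": 0,"roll": 0,"jaw": 0},
    {"tx": 0.004,"ty": 0,"tz": 0,"roll": 0,"jaw": 0}
  ]
}}

```text
clock: 7.15
tool_pos: [618.6, -54.9, 64.0]
ee_rot: [-3.14, 0.012, -0.0]
force: [-4.8, -0.6, 2.4]
grip_width: -0.002
```

{"op": "step_arm", "data": {
  "commands": [
    {"tx": 0.002,"ty": 0,"tz": 0,"roll": 0,"jaw": 0},
    {"tx": 0.004,"ty": 0,"tz": 0,"roll": 0,"jaw": 0},
    {"tx": 0.005,"ty": 0,"tz": 0,"roll": 0,"jaw": 0},
    {"tx": 0.005,"ty": 0,"tz": 0,"roll": 0,"jaw": 0}
  ]
}}

```text
clock: 7.55
tool_pos: [622.9, -54.9, 63.9]
ee_rot: [-3.14, 0.014, -0.0]
force: [-5.5, 0.6, 2.1]
grip_width: -0.001
```

{"op": "step_arm", "data": {
  "commands": [
    {"tx": 0.002,"ty": 0,"tz": 0,"roll": 0,"jaw": 0},
    {"tx": 0.004,"ty": 0,"tz": 0,"roll": 0,"jaw": 0},
    {"tx": 0.005,"ty": 0,"tz": 0,"roll": 0,"jaw": 0},
    {"tx": 0.005,"ty": 0,"tz": 0,"roll": 0,"jaw": 0}
  ]
}}

```text
clock: 7.95
tool_pos: [625.1, -54.9, 64.0]
ee_rot: [-3.14, 0.022, -0.0]
force: [-19.8, 0.9, 10.1]
grip_width: -0.004
```

{"op": "step_arm", "data": {
  "commands": [
    {"tx": -0.005,"ty": 0,"tz": 0,"roll": 0,"jaw": 0},
    {"tx": -0.05,"ty": 0,"tz": 0,"roll": 0,"jaw": 0},
    {"tx": -0.1,"ty": 0,"tz": 0,"roll": 0,"jaw": 0},
    {"tx": -0.13,"ty": 0,"tz": 0,"roll": 0,"jaw": 0},
    {"tx": -0.13,"ty": 0,"tz": -0.03,"roll": 0,"jaw": 0},
    {"tx": -0.13,"ty": 0,"tz": -0.08,"roll": -1.571,"jaw": 0},
    {"tx": -0.13,"ty": 0,"tz": -0.12,"roll": -1.571,"jaw": 60},
    {"tx": -0.13,"ty": 0,"tz": -0.12,"roll": -1.571,"jaw": 60},
    {"tx": -0.13,"ty": 0,"tz": -0.12,"roll": -1.571,"jaw": 60},
    {"tx": -0.13,"ty": 0,"tz": -0.12,"roll": -1.571,"jaw": 60},
    {"tx": -0.13,"ty": 0,"tz": -0.12,"roll": -1.571,"jaw": 60},
    {"tx": -0.13,"ty": 0,"tz": -0.12,"roll": -1.571,"jaw": 60},
    {"tx": -0.13,"ty": 0,"tz": -0.12,"roll": -1.571,"jaw": 60},
    {"tx": -0.13,"ty": 0,"tz": -0.12,"roll": -1.571,"jaw": 60},
    {"tx": -0.13,"ty": 0,"tz": -0.12,"roll": -1.571,"jaw": 60},
    {"tx": -0.13,"ty": 0,"tz": -0.12,"roll": -1.571,"jaw": 60},
    {"tx": -0.13,"ty": 0,"tz": -0.12,"roll": -1.571,"jaw": 60}
  ]
}}

```text
clock: 9.65
tool_pos: [497.9, -55.1, 187.0]
ee_rot: [-3.121, -0.002, 1.571]
force: [-0.6, 0.1, 0.2]
grip_width: 0.6
```

```bash
python3 - <<'E'
from h import *
b=snap('side','side3')
cv2.imwrite('pics/m3.png',cv2.resize(b[120:330,140:440],None,fx=2.6,fy=2.6,interpolation=cv2.INTER_CUBIC)[:,:,::-1])
print(read_state()['tool_pos'],read_state()['grip_width'])
E
```

```text
[497.89771586 -55.11920331 187.00727292] 0.6024372176744787
```

View pics/m3.png

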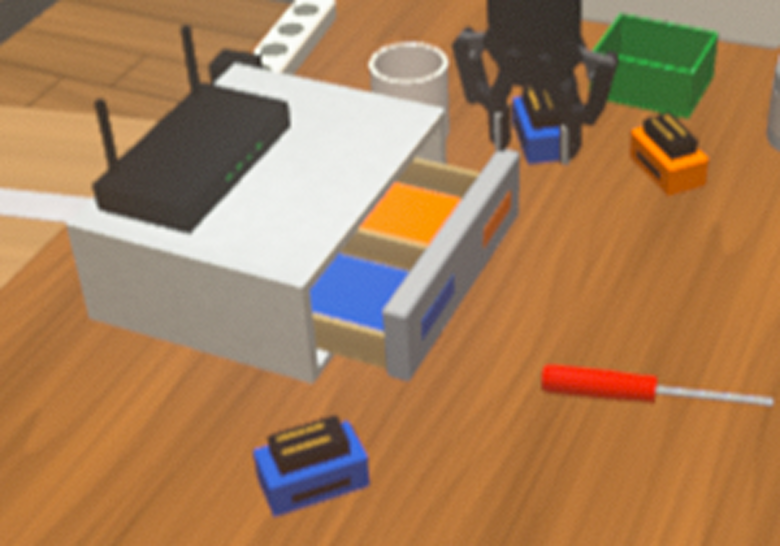

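{"op": "step_arm", "data": {
  "commands": [
    {"tx": 0,"ty": 0.04,"tz": 0,"roll": 0,"jaw": 60},
    {"tx": 0,"ty": 0.078,"tz": 0,"roll": 0,"jaw": 60},
    {"tx": 0,"ty": 0.078,"tz": 0.03,"roll": 0,"jaw": 60},
    {"tx": 0,"ty": 0.078,"tz": 0.06,"roll": 0,"jaw": 60},
    {"tx": 0,"ty": 0.078,"tz": 0.09,"roll": 0,"jaw": 60},
    {"tx": 0,"ty": 0.078,"tz": 0.11,"roll": 0,"jaw": 60},
    {"tx": 0,"ty": 0.078,"tz": 0.117,"roll": 0,"jaw": 60},
    {"tx": 0,"ty": 0.078,"tz": 0.117,"roll": 0,"jaw": 60}
  ]
}}

```text
clock: 10.5
tool_pos: [573.1, -55.0, 67.7]
ee_rot: [-3.119, -0.002, 1.568]
force: [-0.0, -0.3, 0.0]
grip_width: 0.595
```

{"op": "step_arm", "data": {
  "newtons": 40,
  "commands": [
    {"tx": 0,"ty": 0,"tz": 0,"roll": 0,"jaw": 15},
    {"tx": 0,"ty": 0,"tz": 0,"roll": 0,"jaw": 15},
    {"tx": 0,"ty": 0,"tz": 0,"roll": 0,"jaw": 10},
    {"tx": 0,"ty": 0,"tz": 0,"roll": 0,"jaw": 10},
    {"tx": 0,"ty": 0,"tz": 0,"roll": 0,"jaw": 10},
    {"tx": 0,"ty": 0,"tz": 0,"roll": 0,"jaw": 10}
  ]
}}

```text
clock: 11.1
tool_pos: [574.2, -55.2, 69.6]
ee_rot: [-3.123, -0.001, 1.567]
force: [-0.8, 0.6, 4.5]
grip_width: 0.272
```

{"op": "step_arm", "data": {
  "commands": [
    {"tx": 0,"ty": -0.01,"tz": 0,"roll": 0,"jaw": 10},
    {"tx": 0,"ty": -0.02,"tz": 0,"roll": 0,"jaw": 10},
    {"tx": 0,"ty": -0.03,"tz": 0,"roll": 0,"jaw": 10},
    {"tx": 0,"ty": -0.04,"tz": 0,"roll": 0,"jaw": 10},
    {"tx": 0,"ty": -0.05,"tz": 0,"roll": 0,"jaw": 10},
    {"tx": 0,"ty": -0.06,"tz": 0,"roll": 0,"jaw": 10},
    {"tx": 0,"ty": -0.07,"tz": 0,"roll": 0,"jaw": 10},
    {"tx": 0,"ty": -0.08,"tz": 0,"roll": 0,"jaw": 10},
    {"tx": 0,"ty": -0.088,"tz": 0,"roll": 0,"jaw": 10},
    {"tx": 0,"ty": -0.092,"tz": 0,"roll": 0,"jaw": 10},
    {"tx": 0,"ty": -0.095,"tz": 0,"roll": 0,"jaw": 10},
    {"tx": 0,"ty": -0.097,"tz": 0,"roll": 0,"jaw": 10},
    {"tx": 0,"ty": -0.097,"tz": 0,"roll": 0,"jaw": 10},
    {"tx": 0,"ty": -0.097,"tz": 0,"roll": 0,"jaw": 10}
  ]
}}

```text
clock: 12.5
tool_pos: [484.9, -54.6, 70.1]
ee_rot: [3.138, -0.001, 1.568]
force: [62.3, -0.6, -56.2]
grip_width: 0.27
```

{"op": "step_arm", "data": {
  "commands": [
    {"tx": 0,"ty": 0,"tz": 0,"roll": 0,"jaw": 10},
    {"tx": 0,"ty": 0,"tz": 0,"roll": 0,"jaw": 60},
    {"tx": 0,"ty": 0,"tz": 0,"roll": 0,"jaw": 60},
    {"tx": 0,"ty": 0,"tz": 0,"roll": 0,"jaw": 60},
    {"tx": 0,"ty": 0,"tz": 0,"roll": 0,"jaw": 60},
    {"tx": 0,"ty": 0,"tz": -0.05,"roll": 0,"jaw": 60},
    {"tx": 0,"ty": 0,"tz": -0.1,"roll": 0,"jaw": 60},
    {"tx": 0,"ty": 0,"tz": -0.15,"roll": 0,"jaw": 60},
    {"tx": 0,"ty": 0,"tz": -0.18,"roll": 0,"jaw": 60},
    {"tx": 0,"ty": 0,"tz": -0.18,"roll": 0,"jaw": 60}
  ]
}}

```text
clock: 13.5
tool_pos: [485.8, -55.2, 256.2]
ee_rot: [3.128, 0.001, 1.568]
force: [0.1, -0.4, -1.1]
grip_width: 0.6
```

```bash
python3 - <<'E'
from h import *
b=snap('side','side4');a=snap('top','top4')
cv2.imwrite('pics/m4.png',np.hstack([cv2.resize(b[130:330,170:440],None,fx=1.48,fy=1.48),cv2.resize(a[90:290,210:450],None,fx=1.65,fy=1.48)])[:,:,::-1])
for s in(1,-1):
  for X in((471+55,-54+s*133,94),(471,-54+s*133,94)):
    print(X,((proj('side',X)-[170,130])*1.48).round())
print(read_state()['tool_pos'],read_state()['joint_pos'])
E
```

```text
(526, 79, 94) [209. 171.]
(471, 79, 94) [244. 180.]
(526, -187, 94) [271.  75.]
(471, -187, 94) [302.  81.]
[484.2195368  -54.90310343 250.4124417 ] [-0.18980825 -0.06231999  1.47710093  0.00195228  1.72274914 -0.18625645]
```

View pics/m4.png

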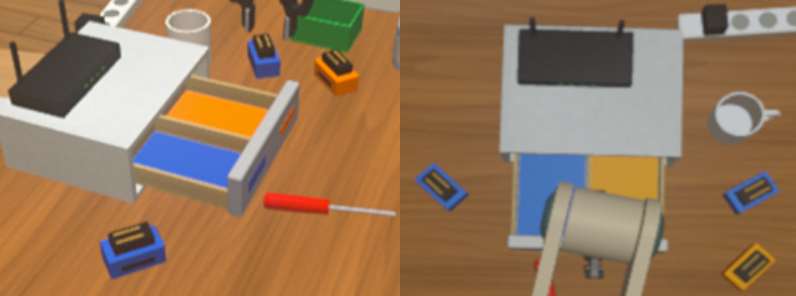

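{"op": "step_arm", "data": {
  "commands": [
    {"tx": 0.045,"ty": 0.02,"tz": 0,"roll": 0.768,"jaw": 60},
    {"tx": 0.09,"ty": 0.04,"tz": 0,"roll": 0.768,"jaw": 60},
    {"tx": 0.135,"ty": 0.06,"tz": 0,"roll": 0.768,"jaw": 60},
    {"tx": 0.18,"ty": 0.08,"tz": 0,"roll": 0.768,"jaw": 60},
    {"tx": 0.225,"ty": 0.1,"tz": 0,"roll": 0.768,"jaw": 60},
    {"tx": 0.254,"ty": 0.107,"tz": 0.02,"roll": 0.768,"jaw": 60},
    {"tx": 0.254,"ty": 0.107,"tz": 0.07,"roll": 0.768,"jaw": 60},
    {"tx": 0.254,"ty": 0.107,"tz": 0.12,"roll": 0.768,"jaw": 60},
    {"tx": 0.254,"ty": 0.107,"tz": 0.15,"roll": 0.768,"jaw": 60},
    {"tx": 0.254,"ty": 0.107,"tz": 0.15,"roll": 0.768,"jaw": 60}
  ]
}}

```text
clock: 14.6
tool_pos: [588.5, 197.8, 92.9]
ee_rot: [-3.137, 0.009, 0.8]
force: [-0.2, -1.0, -0.0]
grip_width: 0.601
```

```bash
python3 - <<'E'
from h import *
b=snap('side','side5');a=snap('top','top5')
cv2.imwrite('pics/m5.png',np.hstack([cv2.resize(b[230:380,180:380],None,fx=2,fy=2),cv2.resize(a[150:270,180:340],None,fx=2.5,fy=2.5)])[:,:,::-1])
p=read_state()['tool_pos'];print(p,read_state()['ee_rot'],(proj('side',p)-[180,230])*2)
E
```

```text
[592.31186445 198.72899934 100.80890164] [ 3.14012333e+00 -2.27990023e-03  7.99447210e-01] [155.78724202  82.48056602]
```

View pics/m5.png

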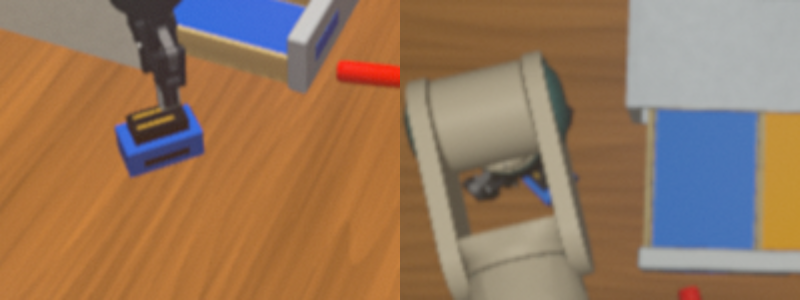

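```bash
python3 - <<'E'
from h import *
print((proj('side',(592.3,198.7,54))-[180,230])*2)
# panel front-top-left corner, unit front left corner, bay left/front inner corners
for p,z in(((641,268),94),((650,248),94),((652,110),28),((755,110),28),((758,247),28)): print(ray('top',(180+p[0]/2.5-160-.3,150+p[1]/2.5-.3),z).round())
E
```

```text
[159.77378351 114.77599309]
[474.  76.  94.]
[496.  67.  94.]
[660.  72.  28.]
[663. -47.  28.]
[504. -53.  28.]
```

{"op": "step_arm", "data": {
  "commands": [
    {"tx": 0,"ty": 0,"tz": 0.02,"roll": 0,"jaw": 60},
    {"tx": 0,"ty": 0,"tz": 0.04,"roll": 0,"jaw": 60},
    {"tx": 0,"ty": 0,"tz": 0.055,"roll": 0,"jaw": 60},
    {"tx": 0,"ty": 0,"tz": 0.063,"roll": 0,"jaw": 60},
    {"tx": 0,"ty": 0,"tz": 0.063,"roll": 0,"jaw": 60},
    {"tx": 0,"ty": 0,"tz": 0.063,"roll": 0,"jaw": 60}
  ]
}}

```text
clock: 15.3
tool_pos: [593.1, 198.9, 39.1]
ee_rot: [3.139, -0.004, 0.799]
force: [-0.1, 0.3, -0.3]
grip_width: 0.6
```

{"op": "step_arm", "data": {
  "newtons": 50,
  "commands": [
    {"tx": 0,"ty": 0,"tz": 0.003,"roll": 0,"jaw": 60},
    {"tx": 0,"ty": 0,"tz": 0.003,"roll": 0,"jaw": 20},
    {"tx": 0,"ty": 0,"tz": 0.003,"roll": 0,"jaw": 20},
    {"tx": 0,"ty": 0,"tz": 0.003,"roll": 0,"jaw": 20},
    {"tx": 0,"ty": 0,"tz": 0.003,"roll": 0,"jaw": 20},
    {"tx": 0,"ty": 0,"tz": 0.003,"roll": 0,"jaw": 20}
  ]
}}

```text
clock: 15.9
tool_pos: [593.4, 199.2, 36.8]
ee_rot: [3.139, -0.005, 0.8]
force: [-2.0, 1.4, 5.2]
grip_width: 0.361
```

{"op": "step_arm", "data": {
  "commands": [
    {"tx": 0,"ty": 0,"tz": -0.02,"roll": 0,"jaw": 20},
    {"tx": 0,"ty": 0,"tz": -0.05,"roll": 0,"jaw": 20},
    {"tx": 0,"ty": 0,"tz": -0.08,"roll": 0,"jaw": 20},
    {"tx": 0,"ty": 0,"tz": -0.11,"roll": 0,"jaw": 20},
    {"tx": 0,"ty": 0,"tz": -0.13,"roll": 0,"jaw": 20},
    {"tx": 0,"ty": 0,"tz": -0.13,"roll": 0,"jaw": 20}
  ]
}}

```text
clock: 16.5
tool_pos: [593.9, 199.2, 169.7]
ee_rot: [3.136, -0.009, 0.799]
force: [-1.0, 0.6, -3.0]
grip_width: 0.36
```

{"op": "step_arm", "data": {
  "commands": [
    {"tx": -0.033,"ty": 0.023,"tz": 0,"roll": 0.8,"jaw": 20},
    {"tx": -0.066,"ty": 0.046,"tz": 0,"roll": 0.8,"jaw": 20},
    {"tx": -0.1,"ty": 0.069,"tz": 0,"roll": 0.8,"jaw": 20},
    {"tx": -0.133,"ty": 0.092,"tz": 0,"roll": 0.8,"jaw": 20},
    {"tx": -0.133,"ty": 0.092,"tz": 0,"roll": 0.8,"jaw": 20},
    {"tx": -0.133,"ty": 0.092,"tz": 0,"roll": 0.8,"jaw": 20},
    {"tx": -0.133,"ty": 0.092,"tz": 0,"roll": 0.8,"jaw": 20}
  ]
}}

```text
clock: 17.2
tool_pos: [566.3, 39.2, 166.5]
ee_rot: [-3.139, -0.007, -0.002]
force: [-0.6, 0.2, -2.8]
grip_width: 0.36
```

```bash
python3 - <<'E'
from h import *
b=snap('side','side6')
cv2.imwrite('pics/m6.png',cv2.resize(b[110:330,150:450],None,fx=2.4,fy=2.4)[:,:,::-1])
s=read_state();print(s['tool_pos'],s['ee_rot'],s['grip_width'])
E
```

```text
[566.42505547  39.49438764 166.85337179] [-3.13906044e+00 -7.05199445e-03  5.66267113e-04] 0.36087965576854664
```

View pics/m6.png

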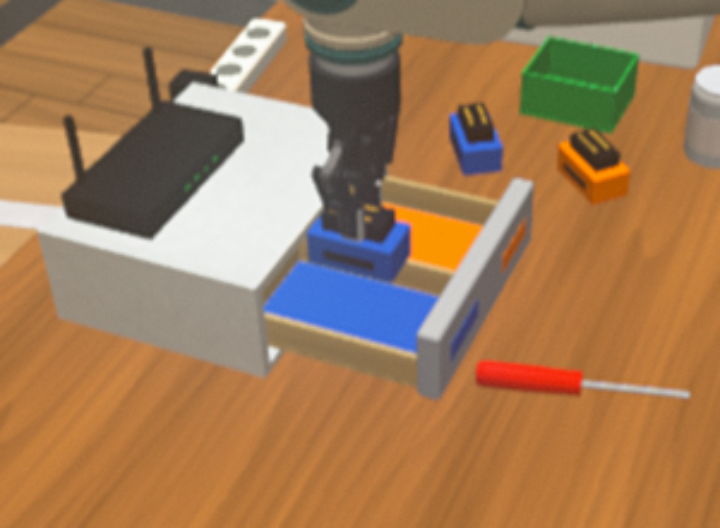

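{"op": "step_arm", "data": {
  "commands": [
    {"tx": 0,"ty": 0,"tz": 0.04,"roll": 0,"jaw": 20},
    {"tx": 0,"ty": 0,"tz": 0.07,"roll": 0,"jaw": 20},
    {"tx": 0,"ty": 0,"tz": 0.09,"roll": 0,"jaw": 20},
    {"tx": 0,"ty": 0,"tz": 0.098,"roll": 0,"jaw": 20},
    {"tx": 0,"ty": 0,"tz": 0.101,"roll": 0,"jaw": 20},
    {"tx": 0,"ty": 0,"tz": 0.101,"roll": 0,"jaw": 20}
  ]
}}

```text
clock: 17.85
tool_pos: [567.4, 39.8, 66.3]
ee_rot: [-3.139, -0.008, 0.001]
force: [-0.5, 0.3, -3.0]
grip_width: 0.363
```

{"op": "step_arm", "data": {
  "commands": [
    {"tx": 0,"ty": 0,"tz": 0,"roll": 0,"jaw": 40},
    {"tx": 0,"ty": 0,"tz": 0,"roll": 0,"jaw": 50},
    {"tx": 0,"ty": 0,"tz": 0,"roll": 0,"jaw": 50},
    {"tx": 0,"ty": 0,"tz": -0.03,"roll": 0,"jaw": 50},
    {"tx": 0,"ty": 0,"tz": -0.07,"roll": 0,"jaw": 50},
    {"tx": 0,"ty": 0,"tz": -0.12,"roll": 0,"jaw": 60},
    {"tx": 0,"ty": 0,"tz": -0.14,"roll": 0,"jaw": 60},
    {"tx": 0,"ty": 0,"tz": -0.14,"roll": 0,"jaw": 60}
  ]
}}

```text
clock: 18.65
tool_pos: [568.1, 39.5, 211.7]
ee_rot: [-3.139, -0.017, 0.001]
force: [0.9, 0.2, -0.2]
grip_width: 0.6
```

```bash
cat >> h.py <<'E'
def packs(im):
    hsv=cv2.cvtColor(im,cv2.COLOR_RGB2HSV)
    for n,lo,hi,box in(('blue',(100,120,60),(125,255,255),(385,190,452,300)),('orange',(12,200,150),(25,255,255),(385,190,452,300))):
        x0,y0,x1,y1=box;m=cv2.inRange(hsv[y0:y1,x0:x1],lo,hi)
        pts=cv2.findNonZero(m)
        if pts is None: print(n,'none');continue
        c,wh,an=cv2.minAreaRect(pts);c=(c[0]+x0,c[1]+y0)
        w=np.array([ray('top',p,33) for p in cv2.boxPoints((c,wh,an))])
        print(n,rect(w),np.round(wh,1))
E
python3 - <<'E'
from h import *
a=snap('top','top7');packs(a);packs(cv2.imread('pics/top0.png')[:,:,::-1])
s=read_state();print(s['tool_pos'],s['ee_rot'],s['grip_width'])
E
```

```text
blue (array([ 593.4, -339.1]), np.float64(2.1343430827978294)) [15.3 28.5]
orange (array([ 448.8, -335.3]), np.float64(2.3623257667609527)) [17. 29.]
blue (array([ 593.1, -339.1]), np.float64(2.1343945277939453)) [15.4 28.6]
orange (array([ 448.8, -335.3]), np.float64(2.3623257667609527)) [17. 29.]
[567.15044734  39.49561692 208.53030492] [-3.13912696e+00 -1.21861381e-02  1.28912366e-03] 0.6002140971161588
```

{"op": "step_arm", "data": {
  "commands": [
    {"tx": 0,"ty": 0.045,"tz": 0,"roll": 1.0,"jaw": 60},
    {"tx": 0,"ty": 0.09,"tz": 0,"roll": 1.0,"jaw": 60},
    {"tx": 0,"ty": 0.135,"tz": 0,"roll": 1.0,"jaw": 60},
    {"tx": 0.01,"ty": 0.18,"tz": 0,"roll": 1.0,"jaw": 60},
    {"tx": 0.02,"ty": 0.225,"tz": 0,"roll": 1.0,"jaw": 60},
    {"tx": 0.026,"ty": 0.27,"tz": 0,"roll": 1.0,"jaw": 60},
    {"tx": 0.026,"ty": 0.315,"tz": 0,"roll": 1.0,"jaw": 60},
    {"tx": 0.026,"ty": 0.36,"tz": 0,"roll": 1.0,"jaw": 60},
    {"tx": 0.026,"ty": 0.379,"tz": 0.03,"roll": 1.0,"jaw": 60},
    {"tx": 0.026,"ty": 0.379,"tz": 0.07,"roll": 1.0,"jaw": 60},
    {"tx": 0.026,"ty": 0.379,"tz": 0.108,"roll": 1.0,"jaw": 60},
    {"tx": 0.026,"ty": 0.379,"tz": 0.108,"roll": 1.0,"jaw": 60}
  ]
}}

```text
clock: 19.9
tool_pos: [591.2, -337.0, 90.3]
ee_rot: [-3.136, 0.01, -0.999]
force: [-0.2, 0.8, -0.6]
grip_width: 0.599
```

{"op": "step_arm", "data": {
  "commands": [
    {"tx": 0,"ty": 0,"tz": 0,"roll": 0,"jaw": 60}
  ]
}}

```text
clock: 20.0
tool_pos: [591.3, -337.0, 90.9]
ee_rot: [-3.136, 0.01, -0.999]
force: [0.3, -0.7, 1.4]
grip_width: 0.598
```

```bash
python3 - <<'E'
from h import *
b=snap('side','side8')
cv2.imwrite('pics/m8.png',cv2.resize(b[110:230,300:440],None,fx=4.5,fy=4.5)[:,:,::-1])
s=read_state();print(s['tool_pos'],s['ee_rot'],s['grip_width']);p=s['tool_pos'].copy();p[2]=54;print((proj('side',p)-[300,110])*4.5)
E
```

```text
[ 590.90299766 -336.75328777   90.02681457] [-3.13715041  0.01127935 -0.99887024] 0.5965600120477289
[220.91671324 221.60290528]
```

View pics/m8.png

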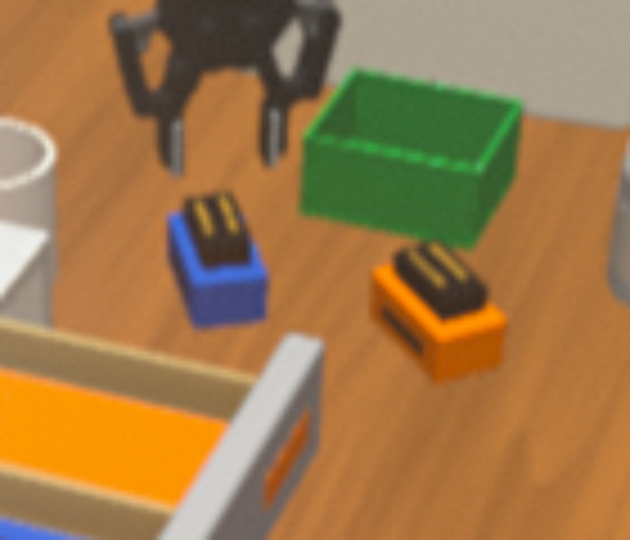

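{"op": "step_arm", "data": {
  "newtons": 50,
  "commands": [
    {"tx": 0.003,"ty": 0,"tz": 0.02,"roll": 0,"jaw": 60},
    {"tx": 0.003,"ty": 0,"tz": 0.04,"roll": 0,"jaw": 60},
    {"tx": 0.003,"ty": 0,"tz": 0.05,"roll": 0,"jaw": 60},
    {"tx": 0.003,"ty": 0,"tz": 0.053,"roll": 0,"jaw": 60},
    {"tx": 0.003,"ty": 0,"tz": 0.053,"roll": 0,"jaw": 60},
    {"tx": 0.003,"ty": 0,"tz": 0.053,"roll": 0,"jaw": 20},
    {"tx": 0.003,"ty": 0,"tz": 0.053,"roll": 0,"jaw": 20},
    {"tx": 0.003,"ty": 0,"tz": 0.053,"roll": 0,"jaw": 20},
    {"tx": 0.003,"ty": 0,"tz": 0.053,"roll": 0,"jaw": 20},
    {"tx": 0.003,"ty": 0,"tz": 0.053,"roll": 0,"jaw": 20}
  ]
}}

```text
clock: 21.05
tool_pos: [593.4, -339.0, 39.0]
ee_rot: [-3.136, 0.008, -0.999]
force: [0.8, 1.3, 5.5]
grip_width: 0.357
```

{"op": "step_arm", "data": {
  "commands": [
    {"tx": 0,"ty": 0,"tz": -0.02,"roll": 0,"jaw": 20},
    {"tx": 0,"ty": 0,"tz": -0.05,"roll": 0,"jaw": 20},
    {"tx": 0,"ty": 0,"tz": -0.09,"roll": 0,"jaw": 20},
    {"tx": 0,"ty": 0,"tz": -0.13,"roll": 0,"jaw": 20},
    {"tx": 0,"ty": 0,"tz": -0.15,"roll": 0,"jaw": 20},
    {"tx": 0,"ty": 0,"tz": -0.15,"roll": 0,"jaw": 20},
    {"tx": 0,"ty": 0,"tz": -0.15,"roll": 0,"jaw": 20}
  ]
}}

```text
clock: 21.75
tool_pos: [592.8, -340.3, 187.0]
ee_rot: [-3.137, 0.011, -0.999]
force: [0.1, 0.5, -4.8]
grip_width: 0.36
```

{"op": "step_arm", "data": {
  "commands": [
    {"tx": -0.036,"ty": -0.019,"tz": 0,"roll": -1.0,"jaw": 20},
    {"tx": -0.072,"ty": -0.038,"tz": 0,"roll": -1.0,"jaw": 20},
    {"tx": -0.108,"ty": -0.057,"tz": 0,"roll": -1.0,"jaw": 20},
    {"tx": -0.144,"ty": -0.076,"tz": 0,"roll": -1.0,"jaw": 20},
    {"tx": -0.18,"ty": -0.095,"tz": 0,"roll": -1.0,"jaw": 20},
    {"tx": -0.216,"ty": -0.114,"tz": 0,"roll": -1.0,"jaw": 20},
    {"tx": -0.25,"ty": -0.133,"tz": 0,"roll": -1.0,"jaw": 20},
    {"tx": -0.285,"ty": -0.152,"tz": 0,"roll": -1.0,"jaw": 20},
    {"tx": -0.285,"ty": -0.152,"tz": 0,"roll": -1.0,"jaw": 20},
    {"tx": -0.285,"ty": -0.152,"tz": 0,"roll": -1.0,"jaw": 20}
  ]
}}

```text
clock: 22.75
tool_pos: [565.3, -17.7, 188.1]
ee_rot: [-3.13, 0.006, 0.003]
force: [-0.0, -0.9, -4.3]
grip_width: 0.358
```

{"op": "step_arm", "data": {
  "commands": [
    {"tx": 0,"ty": 0,"tz": 0,"roll": 0,"jaw": 20}
  ]
}}

```text
clock: 22.85
tool_pos: [564.9, -18.5, 186.7]
ee_rot: [-3.13, 0.008, 0.002]
force: [0.3, -0.3, -2.8]
grip_width: 0.362
```

{"op": "step_arm", "data": {
  "commands": [
    {"tx": 0,"ty": 0,"tz": 0.04,"roll": 0,"jaw": 20},
    {"tx": 0,"ty": 0,"tz": 0.08,"roll": 0,"jaw": 20},
    {"tx": 0,"ty": 0,"tz": 0.1,"roll": 0,"jaw": 20},
    {"tx": 0,"ty": 0,"tz": 0.112,"roll": 0,"jaw": 20},
    {"tx": 0,"ty": 0,"tz": 0.119,"roll": 0,"jaw": 20},
    {"tx": 0,"ty": 0,"tz": 0.119,"roll": 0,"jaw": 20}
  ]
}}

```text
clock: 23.45
tool_pos: [564.7, -17.7, 68.5]
ee_rot: [-3.13, 0.006, 0.001]
force: [0.5, -0.8, -3.1]
grip_width: 0.358
```

{"op": "step_arm", "data": {
  "commands": [
    {"tx": 0,"ty": 0,"tz": 0,"roll": 0,"jaw": 40},
    {"tx": 0,"ty": 0,"tz": 0,"roll": 0,"jaw": 48},
    {"tx": 0,"ty": 0,"tz": 0,"roll": 0,"jaw": 48},
    {"tx": 0,"ty": 0,"tz": -0.03,"roll": 0,"jaw": 48},
    {"tx": 0,"ty": 0,"tz": -0.07,"roll": 0,"jaw": 48},
    {"tx": 0,"ty": 0,"tz": -0.12,"roll": 0,"jaw": 60},
    {"tx": 0,"ty": 0,"tz": -0.14,"roll": 0,"jaw": 60},
    {"tx": 0,"ty": 0,"tz": -0.14,"roll": 0,"jaw": 60}
  ]
}}

```text
clock: 24.25
tool_pos: [567.3, -19.5, 213.8]
ee_rot: [-3.131, -0.003, 0.001]
force: [0.3, 0.0, -0.4]
grip_width: 0.601
```

```bash
python3 - <<'E'
from h import *
a=snap('top','top9');packs(a)
s=read_state();print(s['tool_pos'],s['ee_rot'],s['grip_width'])
E
```

```text
blue none
orange (array([ 448.8, -335.3]), np.float64(2.3623257667609527)) [17. 29.]
[566.36972482 -19.35350203 210.64589822] [-3.13091995e+00  2.16024503e-03  1.26849366e-03] 0.5992652537067982
```

{"op": "step_arm", "data": {
  "commands": [
    {"tx": -0.014,"ty": 0.04,"tz": 0,"roll": 0.777,"jaw": 60},
    {"tx": -0.028,"ty": 0.08,"tz": 0,"roll": 0.777,"jaw": 60},
    {"tx": -0.042,"ty": 0.12,"tz": 0,"roll": 0.777,"jaw": 60},
    {"tx": -0.057,"ty": 0.16,"tz": 0,"roll": 0.777,"jaw": 60},
    {"tx": -0.072,"ty": 0.2,"tz": 0,"roll": 0.777,"jaw": 60},
    {"tx": -0.087,"ty": 0.24,"tz": 0,"roll": 0.777,"jaw": 60},
    {"tx": -0.102,"ty": 0.28,"tz": 0,"roll": 0.777,"jaw": 60},
    {"tx": -0.117,"ty": 0.316,"tz": 0.01,"roll": 0.777,"jaw": 60},
    {"tx": -0.117,"ty": 0.316,"tz": 0.05,"roll": 0.777,"jaw": 60},
    {"tx": -0.117,"ty": 0.316,"tz": 0.09,"roll": 0.777,"jaw": 60},
    {"tx": -0.117,"ty": 0.316,"tz": 0.115,"roll": 0.777,"jaw": 60},
    {"tx": -0.117,"ty": 0.316,"tz": 0.115,"roll": 0.777,"jaw": 60}
  ]
}}

```text
clock: 25.5
tool_pos: [446.7, -332.0, 86.4]
ee_rot: [-3.136, 0.02, -0.776]
force: [-0.8, 0.3, 0.4]
grip_width: 0.6
```

{"op": "step_arm", "data": {
  "commands": [
    {"tx": 0,"ty": 0,"tz": 0,"roll": 0,"jaw": 60}
  ]
}}

```text
clock: 25.6
tool_pos: [446.8, -332.1, 86.8]
ee_rot: [-3.136, 0.02, -0.776]
force: [-0.5, -0.1, 0.2]
grip_width: 0.601
```

```bash
python3 - <<'E'
from h import *
b=snap('side','side10')
cv2.imwrite('pics/m10.png',cv2.resize(b[110:290,240:450],None,fx=3.3,fy=3.3)[:,:,::-1])
s=read_state();print(s['tool_pos'],s['ee_rot'],s['grip_width']);p=s['tool_pos'].copy();p[2]=54;print((proj('side',p)-[240,110])*3.3)
E
```

```text
[ 446.54264431 -331.77550533   86.2851999 ] [-3.1363401   0.021306   -0.77581515] 0.5994063801569186
[523.54201256 199.56559036]
```

View pics/m10.png

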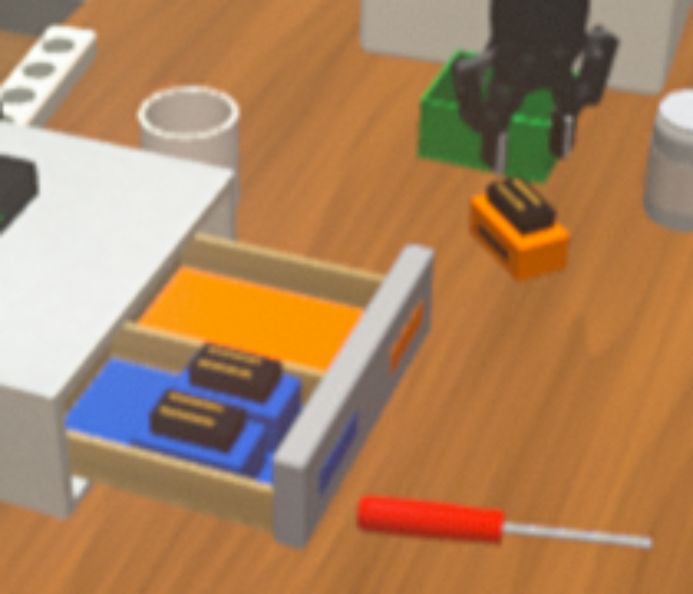

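{"op": "step_arm", "data": {
  "newtons": 50,
  "commands": [
    {"tx": 0.004,"ty": 0.001,"tz": 0.02,"roll": 0,"jaw": 60},
    {"tx": 0.004,"ty": 0.001,"tz": 0.035,"roll": 0,"jaw": 60},
    {"tx": 0.004,"ty": 0.001,"tz": 0.045,"roll": 0,"jaw": 60},
    {"tx": 0.004,"ty": 0.001,"tz": 0.049,"roll": 0,"jaw": 60},
    {"tx": 0.004,"ty": 0.001,"tz": 0.049,"roll": 0,"jaw": 60},
    {"tx": 0.004,"ty": 0.001,"tz": 0.049,"roll": 0,"jaw": 20},
    {"tx": 0.004,"ty": 0.001,"tz": 0.049,"roll": 0,"jaw": 20},
    {"tx": 0.004,"ty": 0.001,"tz": 0.049,"roll": 0,"jaw": 20},
    {"tx": 0.004,"ty": 0.001,"tz": 0.049,"roll": 0,"jaw": 20},
    {"tx": 0.004,"ty": 0.001,"tz": 0.049,"roll": 0,"jaw": 20}
  ]
}}

```text
clock: 26.65
tool_pos: [448.5, -334.8, 38.3]
ee_rot: [-3.136, 0.02, -0.776]
force: [-2.2, 0.3, 5.9]
grip_width: 0.359
```

{"op": "step_arm", "data": {
  "commands": [
    {"tx": 0,"ty": 0,"tz": -0.02,"roll": 0,"jaw": 20},
    {"tx": 0,"ty": 0,"tz": -0.05,"roll": 0,"jaw": 20},
    {"tx": 0,"ty": 0,"tz": -0.09,"roll": 0,"jaw": 20},
    {"tx": 0,"ty": 0,"tz": -0.13,"roll": 0,"jaw": 20},
    {"tx": 0,"ty": 0,"tz": -0.15,"roll": 0,"jaw": 20},
    {"tx": 0,"ty": 0,"tz": -0.15,"roll": 0,"jaw": 20},
    {"tx": 0,"ty": 0,"tz": -0.15,"roll": 0,"jaw": 20}
  ]
}}

```text
clock: 27.35
tool_pos: [449.7, -337.1, 186.6]
ee_rot: [-3.136, 0.022, -0.776]
force: [-0.8, -0.9, -3.9]
grip_width: 0.359
```

{"op": "step_arm", "data": {
  "commands": [
    {"tx": -0.012,"ty": -0.04,"tz": 0,"roll": -0.776,"jaw": 20},
    {"tx": -0.024,"ty": -0.08,"tz": 0,"roll": -0.776,"jaw": 20},
    {"tx": -0.036,"ty": -0.12,"tz": 0,"roll": -0.776,"jaw": 20},
    {"tx": -0.048,"ty": -0.16,"tz": 0,"roll": -0.776,"jaw": 20},
    {"tx": -0.06,"ty": -0.2,"tz": 0,"roll": -0.776,"jaw": 20},
    {"tx": -0.07,"ty": -0.239,"tz": 0,"roll": -0.776,"jaw": 20},
    {"tx": -0.07,"ty": -0.239,"tz": 0,"roll": -0.776,"jaw": 20},
    {"tx": -0.07,"ty": -0.239,"tz": 0,"roll": -0.776,"jaw": 20}
  ]
}}

```text
clock: 28.15
tool_pos: [566.4, -116.4, 186.3]
ee_rot: [-3.122, 0.017, 0.002]
force: [0.3, 0.3, -2.6]
grip_width: 0.36
```

{"op": "step_arm", "data": {
  "commands": [
    {"tx": 0,"ty": 0,"tz": 0,"roll": 0,"jaw": 20}
  ]
}}

```text
clock: 28.25
tool_pos: [565.7, -117.0, 184.8]
ee_rot: [-3.121, 0.019, 0.001]
force: [0.2, 0.8, -2.6]
grip_width: 0.362
```

Down to TCP z ≈ 67.5.

{"op": "step_arm", "data": {
  "commands": [
    {"tx": 0,"ty": 0,"tz": 0.04,"roll": 0,"jaw": 20},
    {"tx": 0,"ty": 0,"tz": 0.08,"roll": 0,"jaw": 20},
    {"tx": 0,"ty": 0,"tz": 0.1,"roll": 0,"jaw": 20},
    {"tx": 0,"ty": 0,"tz": 0.11,"roll": 0,"jaw": 20},
    {"tx": 0,"ty": 0,"tz": 0.117,"roll": 0,"jaw": 20},
    {"tx": 0,"ty": 0,"tz": 0.117,"roll": 0,"jaw": 20}
  ]
}}

```text
clock: 28.85
tool_pos: [563.3, -115.1, 67.8]
ee_rot: [-3.121, 0.019, 0.0]
force: [0.8, 0.4, -2.9]
grip_width: 0.361
```

{"op": "step_arm", "data": {
  "commands": [
    {"tx": 0,"ty": 0,"tz": 0,"roll": 0,"jaw": 40},
    {"tx": 0,"ty": 0,"tz": 0,"roll": 0,"jaw": 55},
    {"tx": 0,"ty": 0,"tz": 0,"roll": 0,"jaw": 55},
    {"tx": 0,"ty": 0,"tz": -0.03,"roll": 0,"jaw": 55},
    {"tx": 0,"ty": 0,"tz": -0.07,"roll": 0,"jaw": 55},
    {"tx": 0,"ty": 0,"tz": -0.12,"roll": 0,"jaw": 55},
    {"tx": -0.04,"ty": 0,"tz": -0.14,"roll": 0,"jaw": 0},
    {"tx": -0.09,"ty": 0,"tz": -0.14,"roll": 0,"jaw": 0},
    {"tx": -0.14,"ty": -0.03,"tz": -0.14,"roll": 0,"jaw": 0},
    {"tx": -0.17,"ty": -0.062,"tz": -0.14,"roll": 0,"jaw": 0},
    {"tx": -0.17,"ty": -0.062,"tz": -0.14,"roll": 0,"jaw": 0},
    {"tx": -0.17,"ty": -0.062,"tz": -0.14,"roll": 0,"jaw": 0}
  ]
}}

```text
clock: 30.05
tool_pos: [396.1, -55.6, 213.5]
ee_rot: [-3.122, 0.016, 0.001]
force: [-0.2, 0.5, -0.1]
grip_width: -0.001
```

```bash
python3 - <<'E'
from h import *
b=snap('side','side11');a=snap('top','top11')
cv2.imwrite('pics/m11.png',np.hstack([cv2.resize(b[130:330,170:430],None,fx=1.5,fy=1.5),cv2.resize(a[90:310,200:490],None,fx=1.36,fy=1.3636)[:300]])[:,:,::-1])
s=read_state();print(s['tool_pos'],s['ee_rot'],s['grip_width'])
E
```

```text
[396.84884846 -56.37221887 212.88088518] [-3.12193300e+00  1.77266547e-02 -5.51146271e-06] 0.0010761202258487423
```

View pics/m11.png

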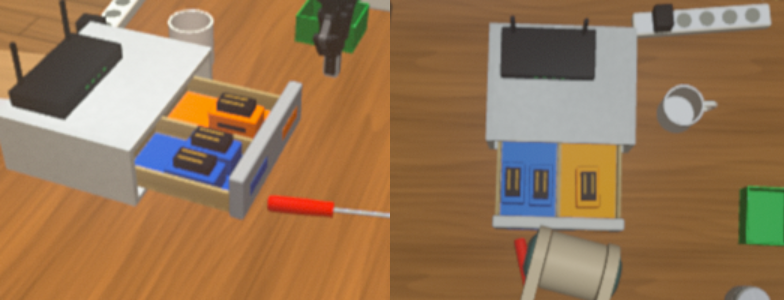

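{"op": "step_arm", "data": {
  "commands": [
    {"tx": 0.01,"ty": 0,"tz": 0.05,"roll": 0,"jaw": 0},
    {"tx": 0.02,"ty": 0,"tz": 0.1,"roll": 0,"jaw": 0},
    {"tx": 0.03,"ty": 0,"tz": 0.14,"roll": 0,"jaw": 0},
    {"tx": 0.03,"ty": 0,"tz": 0.148,"roll": 0,"jaw": 0},
    {"tx": 0.04,"ty": 0,"tz": 0.148,"roll": 0,"jaw": 0},
    {"tx": 0.05,"ty": 0,"tz": 0.148,"roll": 0,"jaw": 0},
    {"tx": 0.055,"ty": 0,"tz": 0.148,"roll": 0,"jaw": 0},
    {"tx": 0.06,"ty": 0,"tz": 0.148,"roll": 0,"jaw": 0},
    {"tx": 0.065,"ty": 0,"tz": 0.148,"roll": 0,"jaw": 0},
    {"tx": 0.07,"ty": 0,"tz": 0.148,"roll": 0,"jaw": 0},
    {"tx": 0.075,"ty": 0,"tz": 0.148,"roll": 0,"jaw": 0},
    {"tx": 0.08,"ty": 0,"tz": 0.148,"roll": 0,"jaw": 0}
  ]
}}

```text
clock: 31.35
tool_pos: [474.5, -53.5, 63.6]
ee_rot: [-3.122, 0.018, -0.0]
force: [-1.1, -0.6, 1.2]
grip_width: 0.001
```

{"op": "step_arm", "data": {
  "commands": [
    {"tx": 0.006,"ty": 0,"tz": 0,"roll": 0,"jaw": 0},
    {"tx": 0.012,"ty": 0,"tz": 0,"roll": 0,"jaw": 0},
    {"tx": 0.018,"ty": 0,"tz": 0,"roll": 0,"jaw": 0},
    {"tx": 0.024,"ty": 0,"tz": 0,"roll": 0,"jaw": 0},
    {"tx": 0.03,"ty": 0,"tz": 0,"roll": 0,"jaw": 0},
    {"tx": 0.036,"ty": 0,"tz": 0,"roll": 0,"jaw": 0},
    {"tx": 0.042,"ty": 0,"tz": 0,"roll": 0,"jaw": 0},
    {"tx": 0.048,"ty": 0,"tz": 0,"roll": 0,"jaw": 0},
    {"tx": 0.054,"ty": 0,"tz": 0,"roll": 0,"jaw": 0},
    {"tx": 0.06,"ty": 0,"tz": 0,"roll": 0,"jaw": 0}
  ]
}}

```text
clock: 32.35
tool_pos: [535.0, -53.5, 62.5]
ee_rot: [-3.122, 0.018, 0.0]
force: [-0.9, -0.7, 0.3]
grip_width: 0.0
```

{"op": "step_arm", "data": {
  "commands": [
    {"tx": 0.006,"ty": 0,"tz": 0,"roll": 0,"jaw": 0},
    {"tx": 0.012,"ty": 0,"tz": 0,"roll": 0,"jaw": 0},
    {"tx": 0.018,"ty": 0,"tz": 0,"roll": 0,"jaw": 0},
    {"tx": 0.024,"ty": 0,"tz": 0,"roll": 0,"jaw": 0},
    {"tx": 0.03,"ty": 0,"tz": 0,"roll": 0,"jaw": 0},
    {"tx": 0.036,"ty": 0,"tz": 0,"roll": 0,"jaw": 0},
    {"tx": 0.042,"ty": 0,"tz": 0,"roll": 0,"jaw": 0},
    {"tx": 0.048,"ty": 0,"tz": 0,"roll": 0,"jaw": 0},
    {"tx": 0.054,"ty": 0,"tz": 0,"roll": 0,"jaw": 0},
    {"tx": 0.06,"ty": 0,"tz": 0,"roll": 0,"jaw": 0},
    {"tx": 0.066,"ty": 0,"tz": 0,"roll": 0,"jaw": 0},
    {"tx": 0.072,"ty": 0,"tz": 0,"roll": 0,"jaw": 0}
  ]
}}

```text
clock: 33.55
tool_pos: [607.3, -53.6, 61.4]
ee_rot: [-3.122, 0.018, -0.0]
force: [-4.8, -1.5, 4.6]
grip_width: 0.001
```

{"op": "step_arm", "data": {
  "commands": [
    {"tx": 0.003,"ty": 0,"tz": 0,"roll": 0,"jaw": 0},
    {"tx": 0.006,"ty": 0,"tz": 0,"roll": 0,"jaw": 0},
    {"tx": 0.009,"ty": 0,"tz": 0,"roll": 0,"jaw": 0},
    {"tx": 0.011,"ty": 0,"tz": 0,"roll": 0,"jaw": 0},
    {"tx": 0.011,"ty": 0,"tz": 0,"roll": 0,"jaw": 0}
  ]
}}

```text
clock: 34.05
tool_pos: [618.6, -53.7, 61.2]
ee_rot: [-3.122, 0.019, -0.0]
force: [-4.7, -0.7, 3.9]
grip_width: 0.001
```

{"op": "step_arm", "data": {
  "commands": [
    {"tx": 0.002,"ty": 0,"tz": 0,"roll": 0,"jaw": 0},
    {"tx": 0.004,"ty": 0,"tz": 0,"roll": 0,"jaw": 0},
    {"tx": 0.006,"ty": 0,"tz": 0,"roll": 0,"jaw": 0},
    {"tx": 0.0075,"ty": 0,"tz": 0,"roll": 0,"jaw": 0},
    {"tx": 0.0075,"ty": 0,"tz": 0,"roll": 0,"jaw": 0}
  ]
}}

```text
clock: 34.55
tool_pos: [625.0, -53.7, 61.2]
ee_rot: [-3.122, 0.022, -0.0]
force: [-14.3, -0.3, 9.2]
grip_width: -0.001
```

{"op": "step_arm", "data": {
  "commands": [
    {"tx": 0.002,"ty": 0,"tz": 0,"roll": 0,"jaw": 0},
    {"tx": 0.002,"ty": 0,"tz": 0,"roll": 0,"jaw": 0},
    {"tx": 0.002,"ty": 0,"tz": 0,"roll": 0,"jaw": 0}
  ]
}}

```text
clock: 34.85
tool_pos: [624.8, -53.7, 61.2]
ee_rot: [-3.122, 0.029, -0.0]
force: [-19.4, 0.0, 10.6]
grip_width: -0.002
```

{"op": "step_arm", "data": {
  "commands": [
    {"tx": -0.003,"ty": 0,"tz": 0,"roll": 0,"jaw": 0},
    {"tx": -0.03,"ty": 0,"tz": 0,"roll": 0,"jaw": 0},
    {"tx": -0.08,"ty": 0,"tz": 0,"roll": 0,"jaw": 0},
    {"tx": -0.13,"ty": 0,"tz": 0,"roll": 0,"jaw": 0},
    {"tx": -0.16,"ty": 0,"tz": -0.04,"roll": 0,"jaw": 0},
    {"tx": -0.2,"ty": 0,"tz": -0.08,"roll": 0,"jaw": 0},
    {"tx": -0.22,"ty": 0,"tz": -0.13,"roll": 0,"jaw": 0},
    {"tx": -0.22,"ty": 0,"tz": -0.15,"roll": 0,"jaw": 0},
    {"tx": -0.22,"ty": 0,"tz": -0.15,"roll": 0,"jaw": 0},
    {"tx": -0.22,"ty": 0,"tz": -0.15,"roll": 0,"jaw": 0}
  ]
}}

```text
clock: 35.85
tool_pos: [409.8, -56.6, 217.6]
ee_rot: [-3.122, 0.027, -0.0]
force: [0.4, 0.3, -1.0]
grip_width: 0.0
```

```bash
python3 - <<'E'
from h import *
b=snap('side','side12');a=snap('top','top12')
cv2.imwrite('pics/m12.png',np.hstack([cv2.resize(b[130:330,170:430],None,fx=1.5,fy=1.5),cv2.resize(a[90:310,200:490],None,fx=1.36,fy=1.3636)[:300]])[:,:,::-1])
s=read_state();print(s['clock'],s['tool_pos'],s['force'])
E
```

```text
35.95 [409.10619751 -56.3952974  215.83087839] [-0.68902075 -0.33123071 -1.04016526]
```

View pics/m12.png

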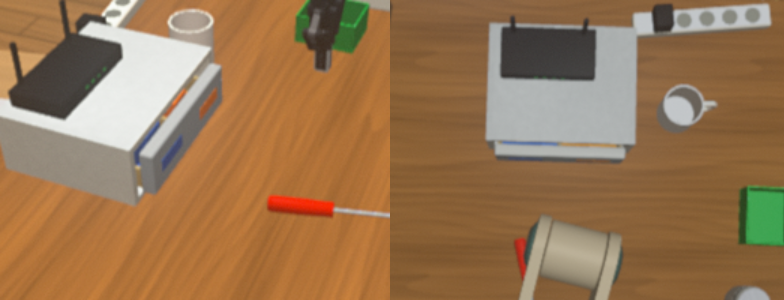

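{"op": "step_arm", "data": {
  "commands": [
    {"tx": 0,"ty": 0,"tz": 0,"roll": 0,"jaw": 0},
    {"tx": 0,"ty": 0,"tz": 0,"roll": 0,"jaw": 0},
    {"tx": 0,"ty": 0,"tz": 0,"roll": 0,"jaw": 0},
    {"tx": 0,"ty": 0,"tz": 0,"roll": 0,"jaw": 0},
    {"tx": 0,"ty": 0,"tz": 0,"roll": 0,"jaw": 0},
    {"tx": 0,"ty": 0,"tz": 0,"roll": 0,"jaw": 0}
  ]
}}

```text
clock: 36.55
tool_pos: [409.1, -56.4, 215.9]
ee_rot: [-3.121, 0.031, 0.0]
force: [0.5, -0.6, -0.5]
grip_width: 0.001
```

```bash
python3 - <<'E'
from h import *
a=vision.camera('top').astype(int);b=cv2.imread('pics/top12.png')[:,:,::-1].astype(int)
print('change at drawer',abs(a-b)[185:260,265:390].mean())
r.close_job()
E
```

```text
change at drawer 0.9691377777777778
the job is handed in; nothing more can be done
```

The job is done and handed in at about 36.6 s; no verdict was reported. There were three packs on the table, two blue and one orange. I opened the push-latch drawer and pulled it to its stop. Both blue packs went side by side in the left bay and the orange one in the right bay. Then I pushed the drawer gently shut at about 0.06 m/s until it latched.

- **First press failed:** the gripper seemed to catch on the unit's top edge (about 29 N, below the 40 N limit) and the drawer did not open. I turned the gripper a quarter turn, and the second press opened it.
- **Pull to the stop:** the measured pull was about 62 N at the stop, below the 120 N wrist limit. The arm moved 89 mm during the pull, and the panel afterwards measured within a few millimetres of where full travel should put it.
- **Packs:** the pictures before closing showed all three upright in their bays. I could not see them again once the drawer was shut.
- **Drawer shut:** the last viewed picture showed it flush, with the gripper clear of everything. About 0.6 s later an image comparison at the drawer showed no real change, so it stayed latched.
- **Other items:** the bystanders still in view looked unmoved in that picture. I did not measure them.

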